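Trace the chassis seam with the sprung bond-test probe

TASK

Take the yellow bond-test probe out of its stand and run its sprung ball tip along the seam at the foot of the instrument's front panel, from abreast of the green marker to abreast of the red one, in a single slow stroke (about 2 cm a second), leaning the probe back about 35 degrees so that it passes under the guard rail. Keep the ball pressed gently into the corner all the way, about 4 N and never so hard that the sprung tip bottoms out; follow the raised lap plate over its hump and touch down or lift off only at the marked ends. Then hang the probe upright in its stand again, let go, and leave the other things on the bench where they are.

Things in the scene. Friction and masses are not known exactly. Their poses are not given: they have to be found in the camera images.
- chassis: Grey bench instrument, fixed. Origin on the bench below the seam's middle; x into the front panel (away from the robot), y along the seam, z up. Base plate x -70 to 150 mm, y -110 to 110, top at z 30; its front 70 mm is an open ledge. The panel is the face x = 0, up to z 115, with a 150 mm deep case behind. Seam: inner corner of ledge and panel.
- seam_mid (a point): Middle of the seam, in the corner line; axes as the chassis. A brass lap plate lies on the ledge, its middle anywhere within 20 mm of this point along the seam, differing from unit to unit and not measured: 6 mm thick, flat for 12 mm along the seam, a 20 mm ramp at each end, reaching to the panel: the ball must climb over it.
- rail_mid (a point): Centre of the dark guard rail in front of the panel, parallel to the seam: 12 mm deep, 10 mm high, 202 mm long; centre 20 mm before the panel and 77 mm above the ledge; a bracket to the panel at each end. The probe at the seam must lean more than about 28 degrees, butt end towards the robot, to pass before it.
- seam_start (a point): Point of the seam (corner line, ledge height) abreast of the green marker, a disc 18 mm across and 6 mm high on the case top, 15 mm behind the panel face: the stroke starts here. The marks are 110 mm apart; which end is green changes.
- seam_end (a point): Point of the seam abreast of the red marker (same disc in red), where the stroke ends.
- probe_grip (a point): Centre of the probe's grip. Probe: straight, 100 g, z from tip to butt. Yellow square handle 18 x 18 mm, faces along the probe's x and y, from 34 mm below this point (towards the tip) to 26 mm above. Then a black collar 30 mm across, 6 mm thick, underside 40 mm below this point; a steel nose 12 mm across down to 90 mm below; the sprung tip. It hangs upright in the stand by its collar.
- probe_ball (a point): Centre of the brass ball, 6 mm across, at the end of the sprung tip: on the probe's axis, 106 mm from probe_grip when free. The tip slides back along the axis by at most 6 mm against a spring of 1.5 N per mm (no preload; 9 N when it bottoms out, then rigid). Ball and plunger are polished.
- probe: The probe as a whole; origin on its axis at the collar's underside, 40 mm below probe_grip, z to the butt end.
- stand_mouth (a point): Centre of the top rim of the black round stand (fixed, 90 mm high, foot 84 mm across, 46 mm across at the top). Its hole is 21 mm across and 82 mm deep; with the probe hung in it the collar's underside lies on this rim.
- mug: Blue mug, 80 mm across, 95 mm high, origin at the centre of its underside. Leave alone.
- driver: Orange screwdriver lying on the bench. Leave alone.
- meter: Grey hand multimeter, 85 x 160 x 34 mm, origin under its centre. Leave alone.
- parts_tray: Small red parts tray, 90 x 120 x 45 mm, origin under its centre. Leave alone.
- cleaner: White bottle with blue cap, 56 mm across, 130 mm high, origin under its centre. Leave alone.
- spool: Grey spool, 56 mm across, 38 mm high, origin under its centre. Leave alone.
- carton: Small carton, 50 x 70 x 30 mm, lying on the instrument's case behind the markers, origin under its centre. Leave alone.
Mind the look-alikes: they are no part of the job. What is shaped like the probe but turquoise is not meant.

How it is judged:
On the way, in this order (a step that is already met when the one before it is completed fails the run):
1. the probe is out of its stand (z of probe_grip in the frame of stand_mouth above 0.1 m), for 0.1 s.
2. the leaning probe's ball is pressed into the seam at the green end (1 to 9 N) (contact force between probe and chassis between 1 and 9 N and x of probe_ball in the frame of seam_mid above -0.009 m and z of probe_ball in the frame of seam_mid below 0.013 m and angle between probe_grip's own z axis and vertical between 0.35 and 0.96 rad and horizontal distance between probe_ball and seam_start below 0.012 m), for 0.15 s.
3. the ball, still pressed in, passes 25 mm from the green end (contact force between probe and chassis between 1 and 9 N and x of probe_ball in the frame of seam_mid above -0.009 m and z of probe_ball in the frame of seam_mid below 0.013 m and angle between probe_grip's own z axis and vertical between 0.35 and 0.96 rad and horizontal distance between probe_ball and seam_start between 0.019 and 0.031 m and horizontal distance between probe_ball and seam_end below 0.097 m), for 0.15 s.
4. the ball, still pressed in, passes 40 mm from the green end (contact force between probe and chassis between 1 and 9 N and x of probe_ball in the frame of seam_mid above -0.009 m and z of probe_ball in the frame of seam_mid below 0.013 m and angle between probe_grip's own z axis and vertical between 0.35 and 0.96 rad and horizontal distance between probe_ball and seam_start between 0.034 and 0.046 m and horizontal distance between probe_ball and seam_end below 0.082 m), for 0.15 s.
5. the ball, still pressed in, passes 55 mm from the green end (contact force between probe and chassis between 1 and 9 N and x of probe_ball in the frame of seam_mid above -0.009 m and z of probe_ball in the frame of seam_mid below 0.013 m and angle between probe_grip's own z axis and vertical between 0.35 and 0.96 rad and horizontal distance between probe_ball and seam_start between 0.049 and 0.061 m and horizontal distance between probe_ball and seam_end below 0.067 m), for 0.15 s.
6. the ball, still pressed in, passes 70 mm from the green end (contact force between probe and chassis between 1 and 9 N and x of probe_ball in the frame of seam_mid above -0.009 m and z of probe_ball in the frame of seam_mid below 0.013 m and angle between probe_grip's own z axis and vertical between 0.35 and 0.96 rad and horizontal distance between probe_ball and seam_start between 0.064 and 0.076 m and horizontal distance between probe_ball and seam_end below 0.052 m), for 0.15 s.
7. the ball, still pressed in, passes 85 mm from the green end (contact force between probe and chassis between 1 and 9 N and x of probe_ball in the frame of seam_mid above -0.009 m and z of probe_ball in the frame of seam_mid below 0.013 m and angle between probe_grip's own z axis and vertical between 0.35 and 0.96 rad and horizontal distance between probe_ball and seam_start between 0.079 and 0.091 m and horizontal distance between probe_ball and seam_end below 0.037 m), for 0.15 s.
8. the ball, still pressed in, reaches the red end (contact force between probe and chassis between 1 and 9 N and x of probe_ball in the frame of seam_mid above -0.009 m and z of probe_ball in the frame of seam_mid below 0.013 m and angle between probe_grip's own z axis and vertical between 0.35 and 0.96 rad and horizontal distance between probe_ball and seam_end below 0.012 m), for 0.15 s.
At the end, for the whole second after the job is handed in: The probe hangs at rest in its stand: upright within 7 degrees, its collar down on the rim within 6 mm, grip within 10 mm of the stand's axis; the stroke from green to red has been made (horizontal distance between probe_grip and stand_mouth below 0.01 m and z of probe in the frame of stand_mouth between -0.006 and 0.006 m and angle between probe_grip's own z axis and vertical below 0.12 rad and linear speed of probe below 0.02 m/s); the robot touches nothing.
It fails at once if the probe presses on the instrument with more than 13 N (contact force between probe and chassis above 13 N).
It fails at once if the probe moves faster than 7 cm/s while its ball is pressed on the seam between the marks (contact force between probe and chassis above 1 N and y of probe_ball in the frame of seam_mid between -0.045 and 0.045 m and x of probe_ball in the frame of seam_mid above -0.013 m and z of probe_ball in the frame of seam_mid below 0.016 m and linear speed of probe above 0.07 m/s).
It fails at once if the ball leaves (or is brought to) the seam between the marks: some 15 to 25 mm off it, more than 17 mm inside either end (y of probe_ball in the frame of seam_mid between -0.038 and 0.038 m and x of probe_ball in the frame of seam_mid above -0.025 m and z of probe_ball in the frame of seam_mid below 0.025 m and (x of probe_ball in the frame of seam_mid below -0.015 m or z of probe_ball in the frame of seam_mid above 0.016 m)).
It fails at once if a bystander is moved more than 25 mm (distance of any of mug, driver, meter, parts_tray, cleaner, spool, carton from where it was at the start of the episode above 0.025 m).
It also fails if it takes over 72 s, if anything falls off the work surface, if the arm or the gripper's body presses on something with over 40 N, if the wrist force passes 120 N, or if a joint passes its speed limit or range.

ROBOT

A 6-joint arm with a two-finger parallel gripper is mounted at the origin on the work surface. World frame = base frame: x ahead of the robot, y to its left, z up, the work surface at z = 0. Lengths are in m, angles in rad, forces in N, time in s.
With the tool pointing down it reaches from about 0.325 to 0.85 m from the base axis. Payload 4.4 kg.
Tool frame: the origin (TCP) lies at the very end of the fingers, on their centre line; the grasp point (between the pads) lies 19 mm behind it; z points along the fingers, y is the direction in which the jaws open and shut (so a half turn about z gives the same grasp; the last joint's range is limited). The gripper opens to 94 mm and grips with 3 to 60 N. Pads are 16 mm wide; open, the fingers measure 119 mm over their backs; the gripper's body (75 mm by 177 mm) begins 78 mm behind the grasp point.
Start: joints at [-1.49, 0.207, 1.542, -0, 1.393, -0.15], TCP at [0.132, -0.56, 0.205] pointing down, gripper open.
Joint ranges: [-2.73, 2.73], [-0.86, 2.22], [0.23, 2.46], [-1.11, 4.25], [0.08, 2.63], [-2.82, 2.82]. Speed limits (rad/s): [2.79, 2.79, 3.14, 3.14, 3.14, 3.14].

INTERFACE

Orientations are given as a unit quaternion [w, x, y, z].
In Python, from rig import bot gives the robot as it stands.
- The arm moves only by the tool apply_moves, never from a script. Its argument "steps" is one flat list of numbers, 7 for each row, row after row: the turn, a rotation vector about the world's x, y, z in rad, then the shift along the world's x, y, z in mm, then the finger opening in mm, from 0 to 94. In form: [ax, ay, az, x, y, z, claw, ax, ay, az, x, y, z, claw, ...]. A call has 1 to 20 rows; each row shifts and turns the commanded pose from where the row before left it; what a row does not reach is not made up. A row lasts 1/10 s, in which the tool goes at most 50 mm and 8.59 degrees, less where a joint would pass 70% of its speed; a pose out of reach is approached as far as the arm can. A call is refused whole if a number of a shift passes 50 or a number of a turn 0.15, either way. A call with a gripper value outside its range is refused whole. The fingers move at their own pace and stop on an object; "grip_force" is the grip in N (left out, the last holds). Time passes only in rows, so rows that do not move let the fingers close. It gives the time, the measured TCP pose, the force and the opening at its end, in the units of the state.
- bot.get_obs(): the state, without advancing time (a new reading comes with each control period).
- bot.read_camera(name): name is "scene" or "top" or "wrist"; returns (picture, depth): 400x640x3 uint8, blue, green, red; 400x640 float32, m along the optical axis (not along the pixel's ray), 0 where there is no reading.
- bot.camera_params(name): a dict with "intrinsics" (3x3 intrinsics, pixels), "T" (4x4, takes a point from camera to world coordinates). Camera axes: x right, y down, z forward; pixel columns grow to the right and rows downward; lengths in m; the calibration is good to about 2 mm. A picture is of the moment at which its call begins: read the wrist's pose just before it. camera_params takes no time and is no camera call; for the wrist camera it gives the pose at the moment of the call.
- bot.sign_off(): hands the job in, once; it reports no verdict.
The state is a dict: "clock": time; "joints": joint angles; "qd": joint speeds; "tau": joint torques, N m; "tool_pos": TCP position; "tool_rot": TCP orientation; "ft_force": force on the tool from outside, world axes, zero at the start; "torque": the same for the moment, N m; "width": finger opening in m.
Only numpy, scipy, OpenCV 4.12 (cv2) and the standard library are available. Lean on these libraries where they do the work, as an engineer would, in place of code of your own. Each camera call takes 0.05 s, during which the arm holds its last target.

## Working session

There is one attempt and no reset: what is moved stays moved. The work goes in short steps, Python scripts to look and compute and a tool call to move; the robot and the scene stay as the last step left them, time stands still between calls to the robot, and variables do not carry over. Pictures are saved under pics/ and viewed, and the job is handed in when it is done.

Besides the shell and the picture viewer there is one more tool, called after ">>>" by a JSON object that holds its "method" and its "body". apply_moves: Moves the arm, as the interface text tells. Its arguments: {"type":"object","properties":{"steps":{"type":"array","items":{"type":"number"}},"grip_force":{"type":"number"}},"required":["steps"]}

```bash
ls; mkdir -p pics; python3 - <<'E'
from rig import bot
import cv2,numpy as np
o=bot.get_obs();print(o)
for n in ['scene','top']:
    p,d=bot.read_camera(n);c=bot.camera_params(n)
    np.savez(f'pics/{n}0.npz',p=p,d=d,K=c['intrinsics'],T=c['T'])
    cv2.imwrite(f'pics/{n}0.png',p);print(n,c['intrinsics'],np.round(c['T'],4).tolist())
E
```

```text
pics
{'clock': 0.0, 'joints': array([-1.48949902e+00,  2.07397207e-01,  1.54293581e+00,  2.11993879e-05,
        1.39344763e+00, -1.50498069e-01]), 'qd': array([-0.00024888, -0.00056517,  0.00078045,  0.00080146,  0.0006234 ,
       -0.00064497]), 'tau': array([ 2.85321348e-04, -3.70878446e+01, -2.81415117e+01,  6.99315104e-02,
        3.62654391e-02, -1.81584410e-04]), 'tool_pos': array([ 0.13202477, -0.55883293,  0.20431233]), 'tool_rot': array([-1.09298253e-03,  9.93291000e-01,  1.15636465e-01,  4.82703407e-05]), 'ft_force': array([ 0.54594089, -0.87619803, -0.16816242]), 'torque': array([ 0.00750985, -0.0665716 ,  0.00241935]), 'width': 0.09413694374700508}
scene [[380.44606241   0.         320.36750467]
 [  0.         380.44606241 204.44499764]
 [  0.           0.           1.        ]] [[-0.5242, 0.7154, -0.462, 0.969], [0.8515, 0.4357, -0.2916, 0.2176], [-0.0073, -0.5463, -0.8376, 0.8714], [0.0, 0.0, 0.0, 1.0]]
top [[513.51930429   0.         316.40318192]
 [  0.         513.51930429 212.58004116]
 [  0.           0.           1.        ]] [[-0.0168, -0.985, 0.1716, 0.3148], [-0.9997, 0.0196, 0.0146, -0.054], [-0.0178, -0.1713, -0.9851, 1.3608], [0.0, 0.0, 0.0, 1.0]]
```

View pics/scene0.png

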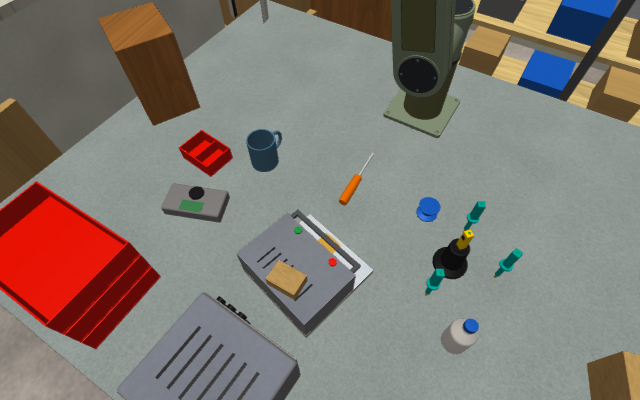

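View pics/top0.png

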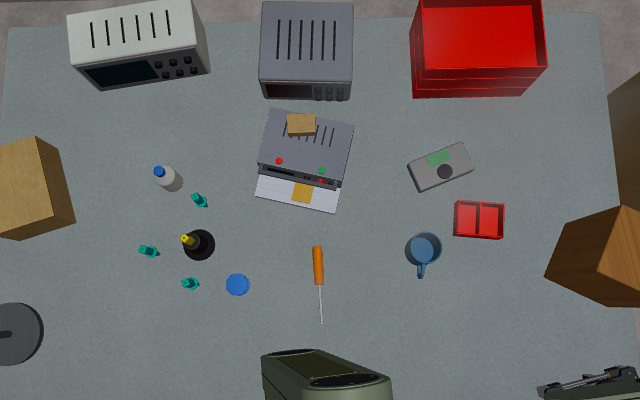

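```bash
cat > h.py <<'E'
import numpy as np,cv2
def load(n):
    z=np.load(f'pics/{n}.npz');return z['p'],z['d'],z['K'],z['T']
def ray(K,T,u,v):
    r=T[:3,:3]@np.linalg.inv(K)@np.array([u,v,1.]);return T[:3,3],r
def plane(K,T,u,v,z):
    o,r=ray(K,T,u,v);return o+r*(z-o[2])/r[2]
def cloud(d,K,T):
    v,u=np.mgrid[:d.shape[0],:d.shape[1]]
    P=np.stack([(u-K[0,2])/K[0,0]*d,(v-K[1,2])/K[1,1]*d,d],-1)
    return P@T[:3,:3].T+T[:3,3]
def blobs(p,lo,hi,amin=8):
    h=cv2.cvtColor(p,cv2.COLOR_BGR2HSV);m=cv2.inRange(h,np.array(lo),np.array(hi))
    n,l,s,c=cv2.connectedComponentsWithStats(m)
    return [(c[i],s[i],l==i) for i in range(1,n) if s[i,4]>=amin]
E
python3 - <<'E'
from h import *
for n in ['scene0','top0']:
    p,d,K,T=load(n);C=cloud(d,K,T)
    for nm,lo,hi in [('yellow',(24,150,100),(34,255,255)),('green',(50,120,80),(75,255,255)),('red',(0,180,120),(6,255,255)),('brass',(15,120,120),(24,255,255)),('turq',(80,120,80),(95,255,255))]:
        for c,s,m in blobs(p,lo,hi):
            if s[4]>2000: continue
            q=C[m&(d>0)];print(n,nm,np.round(c,1),s.tolist(),np.round(np.median(q,0),4),'zr',np.round([q[:,2].min(),q[:,2].max()],3),'pl.121',np.round(plane(K,T,*c,.121),4))
E
```

```text
scene0 yellow [464.7 239.1] [457, 230, 17, 19, 156] [0.4771 0.2766 0.1381] zr [0.019 0.159] pl.121 [0.4666 0.2775 0.121 ]
scene0 green [190.8 205.3] [179, 200, 24, 12, 192] [ 0.6867 -0.3639  0.0346] zr [0.031 0.038] pl.121 [ 0.7162 -0.3033  0.121 ]
scene0 green [297.6 229.5] [294, 227, 8, 6, 41] [ 0.6395 -0.0522  0.121 ] zr [0.116 0.124] pl.121 [ 0.6395 -0.0521  0.121 ]
scene0 red [204.9 150.9] [179, 130, 50, 37, 477] [ 0.5128 -0.4607  0.0052] zr [-0.002  0.048] pl.121 [ 0.5697 -0.3873  0.121 ]
scene0 red [101.3 294.3] [62, 254, 79, 81, 320] [ 0.9765 -0.31    0.1233] zr [0.116 0.134] pl.121 [ 0.9759 -0.3118  0.121 ]
scene0 red [332.1 261.6] [329, 258, 7, 8, 44] [0.6663 0.0544 0.1204] zr [0.118 0.124] pl.121 [0.6667 0.0545 0.121 ]
scene0 red [115.5 304. ] [80, 266, 72, 77, 276] [ 0.9747 -0.31    0.0613] zr [0.054 0.071] pl.121 [ 0.9747 -0.2713  0.121 ]
scene0 red [151.4 285.1] [148, 281, 8, 9, 11] [ 0.8987 -0.3095  0.0039] zr [0.002 0.007] pl.121 [ 0.9078 -0.2385  0.121 ]
scene0 red [143.  294.5] [140, 291, 7, 8, 10] [ 0.9257 -0.3087  0.0056] zr [-0.     0.008] pl.121 [ 0.9314 -0.2384
[... 4289 characters left out ...]
9 225.1] [626, 207, 14, 49, 314] [ 0.4691 -0.7148  0.269 ] zr [0.263 0.275] pl.121 [ 0.4847 -0.8038  0.121 ]
top0 brass [317.5 260.9] [314, 247, 8, 33, 209] [ 0.4211 -0.0355  0.0246] zr [0.015 0.032] pl.121 [ 0.4126 -0.0363  0.121 ]
top0 turq [194.6 196.5] [191, 192, 8, 9, 46] [0.574  0.2612 0.1348] zr [0.127 0.141] pl.121 [0.5773 0.2652 0.121 ]
top0 turq [201.8 201.7] [195, 195, 12, 12, 50] [0.5698 0.256  0.075 ] zr [0.001 0.111] pl.121 [0.5636 0.2469 0.121 ]
top0 turq [147.4 250.4] [138, 245, 19, 13, 108] [0.4462 0.3813 0.0871] zr [0.   0.14] pl.121 [0.4456 0.3772 0.121 ]
top0 turq [189.3 282.8] [181, 278, 17, 12, 103] [0.3666 0.2762 0.1272] zr [-0.002  0.14 ] pl.121 [0.3655 0.273  0.121 ]
```

```bash
python3 - <<'E'
from h import *
p,d,K,T=load('scene0');a=cv2.resize(p[180:330,230:390],None,fx=4,fy=4,interpolation=cv2.INTER_CUBIC);cv2.imwrite('pics/cs.png',a)
a=cv2.resize(p[180:330,400:540],None,fx=4,fy=4,interpolation=cv2.INTER_CUBIC);cv2.imwrite('pics/cp.png',a)
p,d,K,T=load('top0');a=cv2.resize(p[100:225,245:365],None,fx=4,fy=4,interpolation=cv2.INTER_CUBIC);cv2.imwrite('pics/ct.png',a)
E
```

```text
(no output)
```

View pics/cp.png

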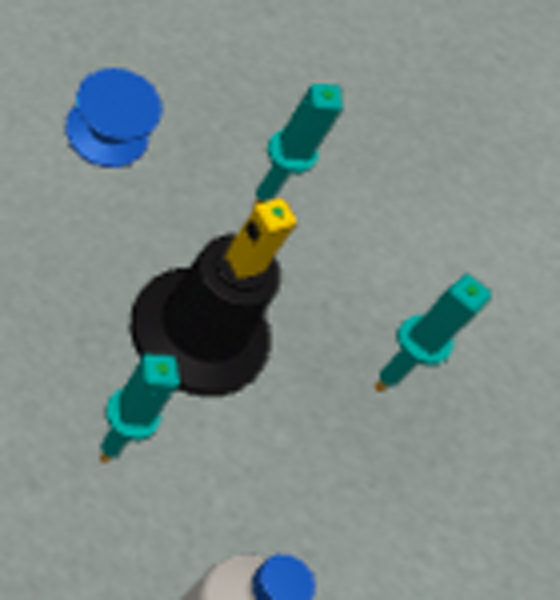

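View pics/ct.png

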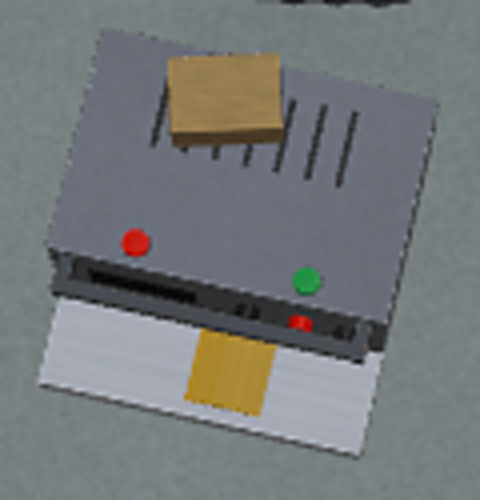

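View pics/cs.png

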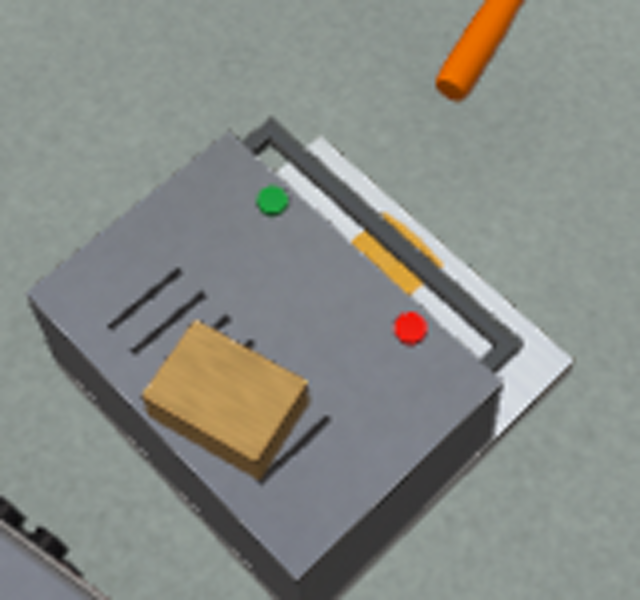

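Yellow probe in black stand: scene (465,240), top (187,239). Look-alikes in turquoise are at scene (477,210), (510,260) and (436,278). The enlarged crop confirms that only the one at (465,240) is yellow and in the stand. The green marker is at top (321,170) and the red one at (278,160), with the plate's middle about (302,193).

```bash
python3 - <<'E'
from rig import bot
import numpy as np
c=bot.camera_params('wrist');T=c['T'];o=bot.get_obs()
print(c['intrinsics'][0,0],np.round(T,3).tolist())
from scipy.spatial.transform import Rotation as R
q=o['tool_rot'];Rt=R.from_quat([q[1],q[2],q[3],q[0]]).as_matrix()
print(np.round(Rt,3).tolist(),'cam in tool',np.round(Rt.T@(T[:3,3]-o['tool_pos']),4),np.round(Rt.T@T[:3,:3],4).tolist())
from h import *
p,d,K,T=load('top0')
m=blobs(p,(24,150,100),(34,255,255))
C=cloud(d,K,T)
for n in ['top0','scene0']:
    p,d,K,T=load(n);C=cloud(d,K,T)
    for c,s,m in blobs(p,(22,120,80),(36,255,255)):
        q=C[m&(d>0)&(C[...,2]>.151)&(C[...,2]<.165)]
        if len(q) and abs(q[:,1].mean()-.27)<.05: print(n,len(q),q.mean(0),q.min(0),q.max(0))
# stand top rim cloud
    q=C[(np.hypot(C[...,0]-.47,C[...,1]-.275)<.06)&(abs(C[...,2]-.09)<.004)];print('rim',len(q),q.mean(0),q.min(0),q.max(0))
E
```

```text
344.5764178053604 [[0.23, -0.936, -0.267, 0.21], [-0.973, -0.221, -0.061, -0.541], [-0.002, 0.274, -0.962, 0.383], [0.0, 0.0, 0.0, 1.0]]
[[0.973, 0.23, -0.0], [0.23, -0.973, 0.002], [0.0, -0.002, -1.0]] cam in tool [ 8.05e-02 -1.00e-04 -1.79e-01] [[-0.0001, -0.9616, -0.2746], [1.0, -0.0002, -0.0], [-0.0, -0.2746, 0.9616]]
top0 50 [0.47005837 0.27864243 0.15597507] [0.46067213 0.2683138  0.15156793] [0.47960015 0.28920202 0.1608201 ]
rim 128 [0.46919742 0.2748527  0.09053782] [0.44799427 0.25665228 0.08611871] [0.49338805 0.30293822 0.09393533]
scene0 57 [0.47284996 0.27707079 0.15531071] [0.4603857  0.26676477 0.15131881] [0.48240196 0.28718265 0.15884462]
rim 169 [0.47902831 0.27640348 0.09027818] [0.45320867 0.25484762 0.08641408] [0.4950612  0.29963841 0.09381283]
```

>>> {"method": "apply_moves", "body": {"steps": [0, 0, 0.1, 40, 25, 10, 94, 0, 0, 0.1, 40, 25, 10, 94, 0, 0, 0.1, 40, 25, 10, 94, 0, 0, 0.1, 40, 25, 10, 94, 0, 0, 0.1, 40, 25, 10, 94, 0, 0, 0.1, 40, 25, 10, 94, 0, 0, 0.1, 5, 45, 0, 94, 0, 0, 0.1, 5, 45, 0, 94, 0, 0, 0.1, 5, 45, 0, 94, 0, 0, 0.1, 5, 45, 0, 94, 0, 0, 0.1, 5, 45, 0, 94, 0, 0, 0.1, 5, 45, 0, 94, 0, 0, 0.1, 5, 45, 0, 94, 0, 0, 0.1, 5, 45, 0, 94, 0, 0, 0.1, 5, 45, 0, 94, 0, 0, 0.1, 5, 45, 0, 94, 0, 0, 0.1, 5, 45, 0, 94, 0, 0, 0.1, 5, 45, 0, 94, 0, 0, 0, 10, 45, 0, 94, 0, 0, 0, 10, 40, 0, 94]}}

```text
clock: 2.1
tool_pos: [0.4516, 0.2176, 0.2651]
tool_rot: [-0.0, 0.526, 0.85, -0.0]
ft_force: [0.3, -1.0, -0.4]
width: 0.094
```

>>> {"method": "apply_moves", "body": {"steps": [0, 0, 0, 10, 25, 0, 94, 0, 0, 0, 8, 15, 0, 94, 0, 0, 0, 3, 10, 0, 94, 0, 0, 0, 0, 0, 0, 94]}}

```text
clock: 2.5
tool_pos: [0.4728, 0.266, 0.2648]
tool_rot: [-0.0, 0.526, 0.85, -0.0]
ft_force: [-0.2, -0.7, -0.3]
width: 0.0938
```

```bash
cat > look.py <<'E'
import sys
from rig import bot
import cv2,numpy as np
n,f=sys.argv[1:3]
c=bot.camera_params(n);p,d=bot.read_camera(n);o=bot.get_obs()
np.savez(f'pics/{f}.npz',p=p,d=d,K=c['intrinsics'],T=c['T'],pos=o['tool_pos'],rot=o['tool_rot']);cv2.imwrite(f'pics/{f}.png',p)
print(o['clock'],np.round(o['tool_pos'],4),np.round(o['tool_rot'],4),np.round(o['joints'],3),np.round(o['ft_force'],2),o['width'])
E
python3 look.py wrist w1
```

```text
2.55 [0.4727 0.2652 0.2649] [-3.000e-04  5.266e-01  8.501e-01 -7.000e-04] [ 0.352  0.096  1.544 -0.     1.502 -0.11 ] [ 0.16 -0.16 -0.44] 0.09432547479387043
```

View pics/w1.png

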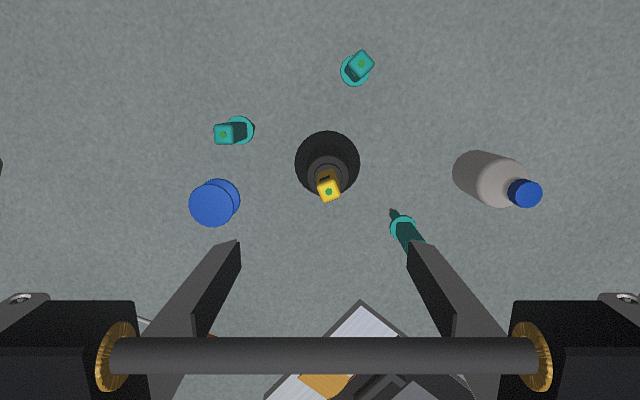

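```bash
python3 - <<'E'
from h import *
from scipy.spatial.transform import Rotation as R
p,d,K,T=load('w1');z=np.load('pics/w1.npz');q=z['rot'];Rt=R.from_quat([q[1],q[2],q[3],q[0]]).as_matrix()
print('jaw ang',np.arctan2(Rt[1,1],Rt[0,1]),'toolx',Rt[:,0])
C=cloud(d,K,T)
hsv=cv2.cvtColor(p,cv2.COLOR_BGR2HSV)
m=cv2.inRange(hsv,np.array((20,100,60)),np.array((40,255,255)))>0
m[:, :300]=0;m[:,350:]=0;m[230:]=0
q=C[m];print(len(q),q.min(0),q.max(0))
t=m&(C[...,2]>.1515)
from_=np.argwhere(t)[:,::-1].astype(np.float32)
t2=cv2.morphologyEx(t.astype(np.uint8),cv2.MORPH_CLOSE,np.ones((5,5)))
cs,_=cv2.findContours(t2,cv2.RETR_EXTERNAL,cv2.CHAIN_APPROX_NONE);c=max(cs,key=len)
W=np.array([plane(K,T,*x[0],.156)[:2]*1000 for x in c]).astype(np.float32)
r=cv2.minAreaRect(W);print('top rect',r); print('sides ang',[np.arctan2(*(b-a)[::-1]) for a,b in zip(cv2.boxPoints(r)[:2],cv2.boxPoints(r)[1:3])])
# stand: dark pixels foot at z~? use depth
for lo,hi in [(.086,.094),(.096-.004,.1)]:
    s=(np.hypot(C[...,0]-.471,C[...,1]-.277)<.035)&(C[...,2]>lo)&(C[...,2]<hi)
    print(lo,s.sum(),C[s].mean(0),C[s].min(0),C[s].max(0))
    (cx,cy),rr=cv2.minEnclosingCircle((C[s][:,:2]*1000).astype(np.float32));print('enc',cx,cy,rr)
a=cv2.resize(p[120:220,270:380],None,fx=6,fy=6,interpolation=cv2.INTER_CUBIC);cv2.imwrite('pics/w1c.png',a)
E
```

```text
jaw ang 0.4615135989506693 toolx [-4.45304099e-01  8.95379374e-01 -1.88656595e-04]
556 [0.43766468 0.25678116 0.08943568] [0.48299617 0.33796152 0.44380288]
top rect ((471.81298828125, 278.11651611328125), (17.67380714416504, 17.75440216064453), 49.63460159301758)
sides ang [np.float32(-0.70451087), np.float32(0.8662878)]
0.086 714 [0.46933779 0.28233717 0.08969534] [0.4497264  0.25463262 0.08629724] [0.49480864 0.30004474 0.09393487]
enc 472.3299255371094 277.390380859375 22.99467658996582
0.092 241 [0.4698291  0.28306735 0.095404  ] [0.4576966  0.26484942 0.09214666] [0.48706393 0.29678415 0.09960542]
enc 473.17987060546875 280.8167724609375 17.9172306060791
```

View pics/w1c.png

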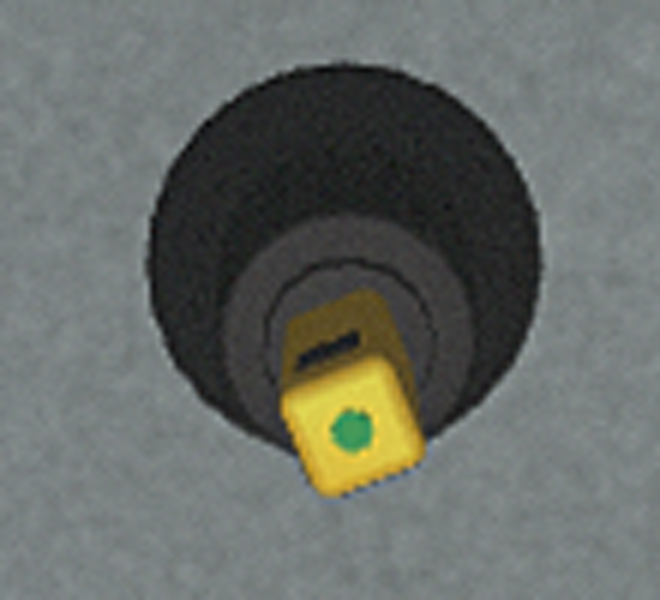

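>>> {"method": "apply_moves", "body": {"steps": [0, 0, 0.135, -0.3, 4.3, 0, 50, 0, 0, 0.135, -0.3, 4.3, 0, 50, 0, 0, 0.135, -0.3, 4.3, 0, 50, 0, 0, 0, 0, 0, -25, 50, 0, 0, 0, 0, 0, -35, 50, 0, 0, 0, 0, 0, -25, 50, 0, 0, 0, 0, 0, -10, 50, 0, 0, 0, 0, 0, 0, 50]}}

```text
clock: 3.35
tool_pos: [0.471, 0.277, 0.169]
tool_rot: [-0.001, 0.346, 0.938, -0.001]
ft_force: [-0.5, -0.5, 0.1]
width: 0.0499
```

```bash
python3 look.py wrist w2; python3 - <<'E'
from h import *
from scipy.spatial.transform import Rotation as R
p,d,K,T=load('w2');z=np.load('pics/w2.npz');q=z['rot'];Rt=R.from_quat([q[1],q[2],q[3],q[0]]).as_matrix()
print('jaw ang',np.arctan2(Rt[1,1],Rt[0,1]))
C=cloud(d,K,T)
hsv=cv2.cvtColor(p,cv2.COLOR_BGR2HSV)
m=cv2.inRange(hsv,np.array((20,100,60)),np.array((40,255,255)))>0
t=m&(C[...,2]>.1515)&(C[...,2]<.16)&(np.hypot(C[...,0]-.471,C[...,1]-.277)<.02)
t2=cv2.morphologyEx(t.astype(np.uint8),cv2.MORPH_CLOSE,np.ones((5,5)))
cs,_=cv2.findContours(t2,cv2.RETR_EXTERNAL,cv2.CHAIN_APPROX_NONE);c=max(cs,key=len)
W=np.array([plane(K,T,*x[0],.156)[:2]*1000 for x in c]).astype(np.float32)
r=cv2.minAreaRect(W);print('top rect',r)
E
```

```text
3.4 [0.4722 0.2776 0.1707] [-1.000e-04  3.456e-01  9.384e-01 -2.000e-04] [ 0.374  0.18   1.647 -0.     1.315 -0.492] [0.09 0.34 0.5 ] 0.05004587120574744
jaw ang 0.8651246448522396
top rect ((470.8841247558594, 278.27337646484375), (17.499095916748047, 18.008190155029297), 49.630977630615234)
```

View pics/w2.png

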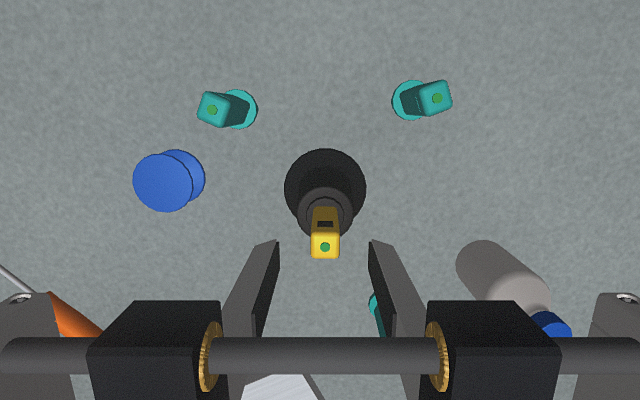

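>>> {"method": "apply_moves", "body": {"steps": [0, 0, 0, 0, 0, -20, 50, 0, 0, 0, 0, 0, -20, 50, 0, 0, 0, -0.5, 0.2, -14, 50, 0, 0, 0, 0, 0, -5, 50, 0, 0, 0, 0, 0, 0, 50, 0, 0, 0, 0, 0, 0, 40, 0, 0, 0, 0, 0, 0, 25, 0, 0, 0, 0, 0, 0, 14, 0, 0, 0, 0, 0, 0, 10, 0, 0, 0, 0, 0, 0, 10, 0, 0, 0, 0, 0, 0, 10], "grip_force": 50}}

```text
clock: 4.5
tool_pos: [0.4718, 0.2785, 0.1118]
tool_rot: [0.0, 0.345, 0.939, 0.0]
ft_force: [-0.1, -0.1, 1.4]
width: 0.0176
```

```bash
python3 look.py scene s2; python3 - <<'E'
from rig import bot
o=bot.get_obs();print(o['tool_pos'],o['width'],o['ft_force'],o['clock'])
E
```

```text
4.55 [0.4718 0.2785 0.1118] [1.000e-04 3.452e-01 9.385e-01 1.000e-04] [ 0.375  0.245  1.7   -0.     1.196 -0.491] [-0.14 -0.52  1.93] 0.017862800152754765
[0.4718387  0.2784722  0.11177813] 0.017862800152754765 [-0.13637064 -0.51509641  1.92509989] 4.55
```

>>> {"method": "apply_moves", "body": {"steps": [0, 0, 0, 0, 0, 15, 10, 0, 0, 0, 0, 0, 30, 10, 0, 0, 0, 0, 0, 35, 10, 0, 0, 0, 0, 0, 35, 10, 0, 0, 0, 0, 0, 25, 10, 0, 0, -0.111, 9, -28, 0, 10, 0, 0, -0.111, 9, -28, 0, 10, 0, 0, -0.111, 9, -28, 0, 10, 0, 0, -0.111, 9, -28, 0, 10, 0, 0, -0.111, 9, -28, 0, 10, 0, 0, -0.111, 9, -28, 0, 10, 0, 0, -0.111, 9, -28, 0, 10, 0, 0, -0.111, 9, -28, 0, 10, 0, 0, -0.111, 9, -28, 0, 10, 0, 0, -0.111, 9, -28, 0, 10, 0, 0, 0, 0, 0, 0, 10, 0, 0, 0, 0, 0, 0, 10]}}

```text
clock: 6.25
tool_pos: [0.5614, -0.0018, 0.2508]
tool_rot: [-0.001, 0.788, 0.616, -0.0]
ft_force: [-1.1, -0.0, -1.1]
width: 0.0179
```

```bash
python3 look.py wrist w3;python3 look.py top t3;python3 look.py scene s3
```

```text
6.3 [ 0.5613 -0.0011  0.2509] [-7.000e-04  7.877e-01  6.161e-01 -2.000e-04] [-1.570e-01  1.460e-01  1.518e+00  1.000e-03  1.479e+00  8.700e-02] [-0.38  0.81 -0.05] 0.01759862376949295
6.35 [ 0.5612 -0.0007  0.2511] [-5.000e-04  7.875e-01  6.163e-01 -1.000e-04] [-1.560e-01  1.460e-01  1.518e+00  1.000e-03  1.479e+00  8.700e-02] [-0.54  0.53 -1.06] 0.01800741064757999
6.4 [ 5.612e-01 -5.000e-04  2.512e-01] [-4.000e-04  7.873e-01  6.165e-01 -1.000e-04] [-0.155  0.146  1.518  0.     1.479  0.087] [-1.01 -0.29 -0.31] 0.01780650078599754
```

View pics/w3.png

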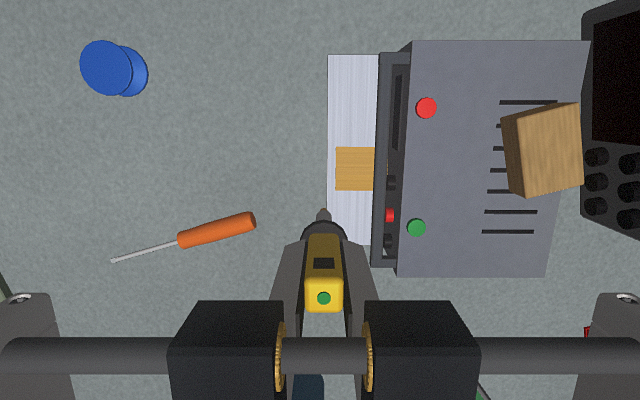

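View pics/s3.png

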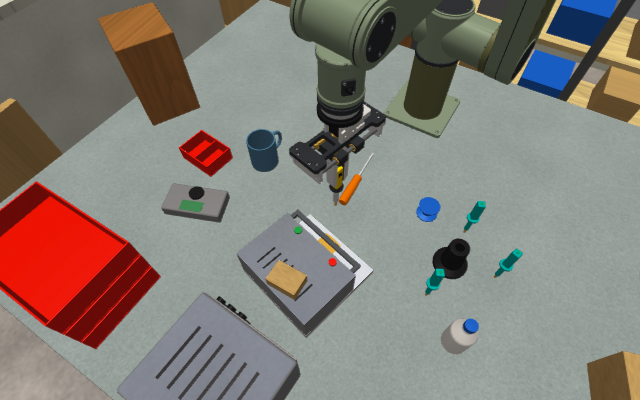

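Probe held upright, stand empty. In the wrist view the red marker is at (426,108), the green at (416,228), the plate at x 335–374 and y 147–190, and the ledge's front edge at column ~328.

```bash
python3 - <<'E'
from h import *
p,d,K,T=load('w3');C=cloud(d,K,T)
pt={}
for nm,lo,hi in [('green',(50,120,80),(75,255,255)),('red',(0,180,120),(6,255,255)),('brass',(15,120,120),(24,255,255))]:
    for c,s,m in blobs(p,lo,hi,30):
        q=C[m&(d>0)];print(nm,np.round(c,1),s.tolist(),np.round(np.median(q,0),4),np.round(plane(K,T,*c,.121),4))
        if nm=='brass':
            cs,_=cv2.findContours(m.astype(np.uint8),cv2.RETR_EXTERNAL,cv2.CHAIN_APPROX_NONE)
            pt.setdefault('b',[]).append((m,C))
G=plane(K,T,416,228,.121)
def fit(P):
    l=cv2.fitLine(P.astype(np.float32),cv2.DIST_HUBER,0,.01,.01).ravel();return l
# ledge front edge: gradient along rows
g=cv2.cvtColor(p,cv2.COLOR_BGR2GRAY).astype(float)
def edge(rows,a,b,sign):
    out=[]
    for r in rows:
        gr=np.diff(g[r,a:b])*sign;i=np.argmax(gr)
        if 0<i<len(gr)-1:
            y0,y1,y2=gr[i-1:i+2];den=y0-2*y1+y2
            i=i+(.5*(y0-y2)/den if den else 0)
        out.append((a+i+.5,r))
    return out
E1=edge(range(62,140),315,342,1)
W=np.array([plane(K,T,u,v,.030)[:2]*1000 for u,v in E1]);l=fit(W);print('ledge front dir',l, 'ang',np.arctan2(l[1],l[0]))
# plane of case top
m=(abs(C[...,2]-.115)<.004)&(C[...,0]>.6)&(C[...,0]<.8)&(abs(C[...,1])<.2)
cs,_=cv2.findContours(m.astype(np.uint8),cv2.RETR_EXTERNAL,cv2.CHAIN_APPROX_NONE);c=max(cs,key=cv2.contourArea)
W2=np.array([plane(K,T,*x[0],.115)[:2]*1000 for x in c]).astype(np.float32);r=cv2.minAreaRect(W2);print('case top',r,cv2.boxPoints(r).tolist())
mm=np.array([.242,.970])
E2=edge(range(65,240),395,420,1)
E
python3 - <<'E'
from h import *
p,d,K,T=load('/../pics/t3') if 0 else load('t3')
a=cv2.resize(load('w3')[0][40:290,310:470],None,fx=3,fy=3,interpolation=cv2.INTER_CUBIC)[:600];cv2.imwrite('pics/w3c.png',a)
E
```

```text
green [416.3 227.5] [408, 219, 18, 18, 240] [ 0.64   -0.0519  0.1208] [ 0.6399 -0.0519  0.121 ]
green [323.2 298. ] [317, 293, 13, 11, 122] [ 0.5616 -0.0022  0.2955] [ 0.5359 -0.1037  0.121 ]
red [426.2 107.5] [416, 98, 20, 20, 302] [0.6669 0.0541 0.121 ] [0.6668 0.0543 0.121 ]
red [389.5 215.7] [386, 210, 8, 12, 82] [ 0.6216 -0.0469  0.085 ] [ 0.6175 -0.0342  0.121 ]
brass [569.8 105.4] [559, 103, 20, 6, 32] [0.7713 0.0303 0.1445] [0.787  0.0261 0.121 ]
brass [354.4 167.8] [335, 147, 40, 43, 1631] [0.5993 0.002  0.0339] [0.5953 0.018  0.121 ]
brass [323.  295.4] [304, 277, 40, 36, 893] [ 0.5613 -0.0025  0.294 ] [ 0.5364 -0.1008  0.121 ]
brass [277.  371.5] [275, 350, 6, 42, 167] [0.5585 0.0258 0.3687] [ 0.4657 -0.1784  0.121 ]
brass [370.1 371.9] [367, 352, 6, 40, 161] [0.5778 0.0208 0.3687] [ 0.5633 -0.2033  0.121 ]
ledge front dir [2.4077974e-01 9.7057980e-01 5.8762341e+02 8.4490105e+01] ang 1.3276272
case top ((698.5113525390625, -10.498481750488281), (219.11920166015625, 176.075439453125), 75.87537384033203) [[586.3992309570312, -95.26177978515625], [757.1514282226562, -138.22979736328125], [810.6234741210938, 74.26481628417969], [639.8712768554688, 117.23283386230469]]
```

View pics/w3c.png

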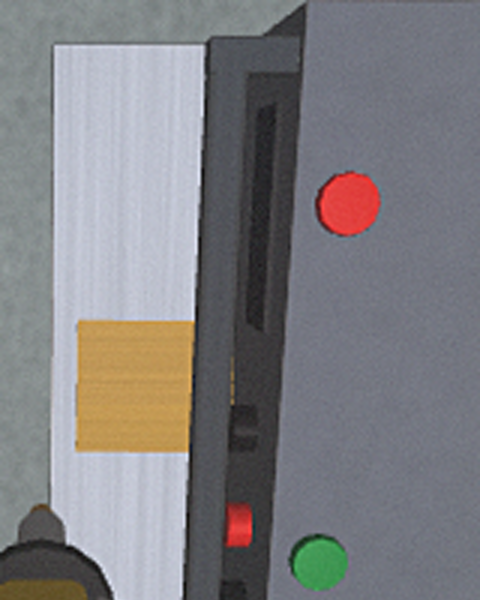

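>>> {"method": "apply_moves", "body": {"steps": [-0.0297, -0.1185, 0, -8.3, -4.2, 0, 10, -0.0297, -0.1185, 0, -8.3, -4.2, 0, 10, -0.0297, -0.1185, 0, -8.3, -4.2, 0, 10, -0.0297, -0.1185, 0, -8.3, -4.2, 0, 10, -0.0297, -0.1185, 0, -8.3, -4.2, 0, 10, 0, 0, 0, 0, 0, -25, 10, 0, 0, 0, 0, 0, -30, 10, 0, 0, 0, 0, 0, -30, 10, 0, 0, 0, 0, 0, -20, 10, 0, 0, 0, 0, 0, -4, 10, 0, 0, 0, 0, 0, 0, 10, 0, 0, 0, 0, 0, 0, 10]}}

```text
clock: 7.6
tool_pos: [0.5213, -0.0223, 0.1442]
tool_rot: [0.238, 0.751, 0.587, 0.186]
ft_force: [-0.7, -0.6, -1.0]
width: 0.0177
```

```bash
cat > st.py <<'E'
from rig import bot
import numpy as np
from scipy.spatial.transform import Rotation as R
X=np.array([.97,-.2429]);Y=np.array([.2429,.97]);SX,SY=618.7,160.2
def st(pr=True):
    o=bot.get_obs();q=o['tool_rot'];Rt=R.from_quat([q[1],q[2],q[3],q[0]]).as_matrix()
    t=o['tool_pos']*1000;b=t+87.8*Rt[:,2]
    B=[X@b[:2]-SX,Y@b[:2]-SY,b[2]-30]
    F=o['ft_force'];f=[X@F[:2],Y@F[:2],F[2]]
    z=Rt[:,2];jw=Rt[:,1]
    if pr:print('t',round(o['clock'],2),'tcp',np.round(t,1),'ball_c',np.round(B,1),'F_c',np.round(f,2),'lean',np.round([np.degrees(np.arctan2(X@z[:2],-z[2])),np.degrees(np.arcsin(Y@z[:2]))],2),'w',round(o['width']*1000,1),'j',np.round(o['joints'],2))
    return o,B,f
if __name__=='__main__': st()
E
python3 st.py; python3 look.py wrist w4; python3 st.py; python3 look.py scene s4; python3 st.py
```

```text
t 7.6 tcp [521.3 -22.3 144.2] ball_c [-57.1 -55.1  42.4] F_c [-0.54 -0.71 -0.96] lean [3.515e+01 3.000e-02] w 17.7 j [-0.19 -0.19  2.22 -0.07  0.5   0.11]
7.65 [ 0.5216 -0.0224  0.1446] [0.2384 0.7509 0.5872 0.186 ] [-0.187 -0.191  2.22  -0.069  0.5    0.107] [ 0.48  1.   -0.67] 0.01792762491892728
t 7.65 tcp [521.6 -22.4 144.6] ball_c [-56.7 -55.2  42.8] F_c [ 0.22  1.09 -0.67] lean [3.519e+01 3.000e-02] w 17.9 j [-0.19 -0.19  2.22 -0.07  0.5   0.11]
7.7 [ 0.5215 -0.0225  0.1445] [0.2384 0.7509 0.5871 0.1859] [-0.187 -0.191  2.22  -0.069  0.5    0.107] [ 0.93  1.38 -0.6 ] 0.017992520479760417
t 7.7 tcp [521.5 -22.5 144.5] ball_c [-56.7 -55.4  42.8] F_c [ 0.57  1.56 -0.6 ] lean [3.519e+01 2.000e-02] w 18.0 j [-0.19 -0.19  2.22 -0.07  0.5   0.11]
```

View pics/w4.png

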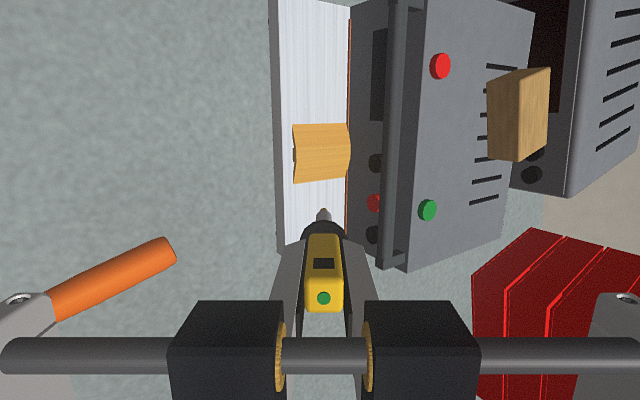

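View pics/s4.png

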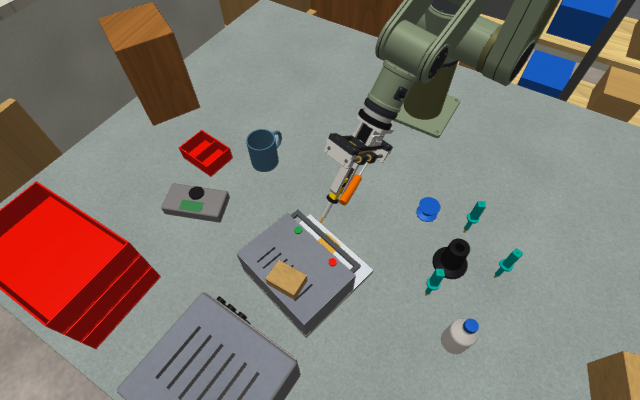

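```bash
python3 - <<'E'
from h import *
from st import X,Y,SX,SY
p,d,K,T=load('w4');C=cloud(d,K,T)
g=p.astype(float).sum(2)
out=[]
for r in list(range(5,115)):
    gr=-np.diff(g[r,335:365]);i=np.argmax(gr);out.append((335+i+.5,r))
W=np.array([plane(K,T,u,v,.030)[:2]*1000 for u,v in out]);l=cv2.fitLine(W.astype(np.float32),cv2.DIST_HUBER,0,.01,.01).ravel()
print('seam',l,np.arctan2(l[1],l[0]),'sx',np.median(W@X),'spread',np.percentile(W@X,[5,25,75,95]))
for c,s,m in blobs(p,(12,120,120),(26,255,255),200):
    q=C[m]
    if abs(np.median(q[:,2])-.034)<.01:
        Q=q*1000; sx=Q[:,:2]@X-SX; sy=Q[:,:2]@Y-SY
        print(c,s,'sx',sx.min(),sx.max(),'sy',np.percentile(sy,[0.5,50,99.5]))
        for a in range(-56,0,8):
            k=(sx>a)&(sx<a+8);
            if k.sum()>20:print(a,sy[k].min(),sy[k].max(), 'zmax',Q[k,2].max())
        k=(Q[:,2]>34.5)
        h=[(int(y),round(float(np.median(Q[abs(sy-y)<2,2])),1)) for y in range(-40,40,4) if (abs(sy-y)<2).sum()>10];print(h)
for nm,lo,hi in [('green',(50,120,80),(75,255,255)),('red',(0,180,120),(6,255,255))]:
    for c,s,m in blobs(p,lo,hi,60):
        w=plane(K,T,*c,.121)[:2]*1000;print(nm,c,s[4],'c',w@X-SX,w@Y-SY)
a=cv2.resize(p[90:250,250:420],None,fx=4,fy=4,interpolation=cv2.INTER_CUBIC)[:600];cv2.imwrite('pics/w4c.png',a)
E
```

```text
seam [2.472473e-01 9.689524e-01 6.542647e+02 7.055979e+01] 1.320958 sx 617.456148004353 spread [616.82345976 617.15576563 617.7619926  619.14056941]
[320.86400785 151.14416476] [ 292  123   59   61 3059] sx -210.6504481508856 0.21004734445841677 sy [-39.88371456 -12.66288366  11.11314707]
-56 -40.22795569033296 11.10555382065948 zmax 37.11727000728743
-48 -39.972386778923465 10.917153993883204 zmax 37.58758398652462
-40 -40.36119397305767 10.709920003159112 zmax 37.263235343559465
-32 -40.01138104130216 10.536404020790258 zmax 37.0386877149545
-24 -40.53718784039519 11.05142067682388 zmax 37.504861156497924
-16 -40.498999504354956 11.01034934309007 zmax 36.83954278236307
-8 -39.84565451578284 10.824035625539494 zmax 37.02101171418792
[(-40, 30.4), (-36, 31.4), (-32, 32.5), (-28, 33.8), (-24, 34.9), (-20, 35.8), (-16, 35.9), (-12, 35.9), (-8, 35.6), (-4, 34.4), (0, 33.3), (4, 31.9), (8, 30.9), (12, 30.2), (24, 290.4)]
[108.10625621 283.76961271] [  53  254  115   62 1007] sx -241.17980058111175 -168.42266527862193 sy [-107.31152289  -94.73455752  -80.95766683]
[]
green [428.9587156  210.20642202] 218 c 13.594987800077206 -55.21001504197305
green [323.2601626  297.94308943] 123 c -91.13600749954696 -99.32213437366784
red [442.14765101  65.20805369] 298 c 13.806805136689377 54.382007244901274
red [518.48680352 287.28739003] 341 c 197.98464892681022 -184.2481731850268
red [562.30519481 296.41558442] 308 c 348.644571635877 -248.00960763165813
```

View pics/w4c.png

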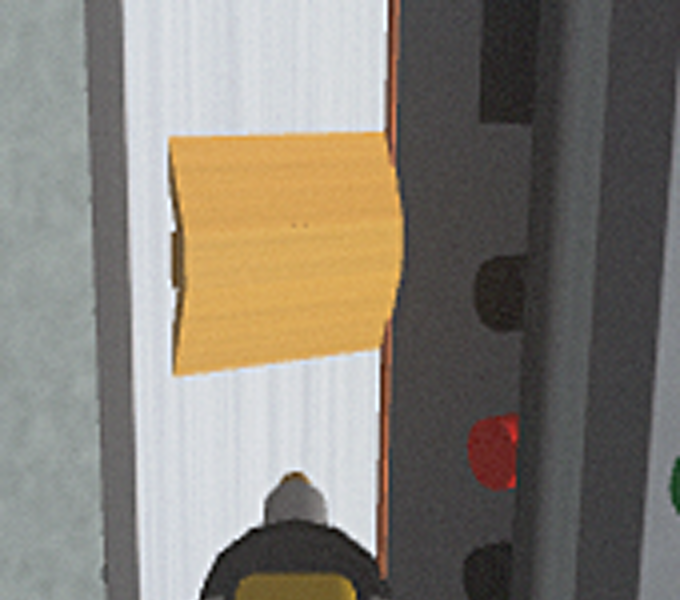

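>>> {"method": "apply_moves", "body": {"steps": [0, 0, 0, 7.8, -1.9, 0, 10, 0, 0, 0, 7.8, -1.9, 0, 10, 0, 0, 0, 7.8, -1.9, 0, 10, 0, 0, 0, 6, -1.5, -9, 10, 0, 0, 0, 6, -1.5, -9, 10, 0, 0, 0, 5, -1.3, -7.5, 10, 0, 0, 0, 4, -1, -6, 10, 0, 0, 0, 0, 0, 0, 10, 0, 0, 0, 0, 0, 0, 10]}}

```text
clock: 8.6
tool_pos: [0.5646, -0.0336, 0.1107]
tool_rot: [0.237, 0.752, 0.587, 0.185]
ft_force: [-0.9, -0.5, -0.6]
width: 0.0175
```

```bash
cat > avg.py <<'E'
import sys
from st import *
n=int(sys.argv[1]) if len(sys.argv)>1 else 8
B=[];Fs=[];TQ=[]
for i in range(n):
    bot.read_camera('top');o,b,f=st(False);B.append(b);Fs.append(f);q=o['torque'];TQ.append([X@q[:2],Y@q[:2],q[2]])
print('t',round(o['clock'],2),'ball',np.round(np.mean(B,0),2),'F',np.round(np.mean(Fs,0),2),'+-',np.round(np.std(Fs,0)/n**.5,2),'M',np.round(np.mean(TQ,0),3),'tcp',np.round(o['tool_pos']*1000,1))
E
sed -i 's/SX,SY=618.7,160.2/SX,SY=618.2,160.0/' st.py
python3 avg.py 10; python3 look.py wrist w5
```

```text
t 9.1 ball [-11.91 -55.34   9.42] F [-0.04 -0.09 -1.06] +- [0.17 0.11 0.16] M [-0.029  0.297  0.002] tcp [564.6 -33.5 111.2]
9.15 [ 0.5646 -0.0335  0.1111] [0.2373 0.7514 0.5873 0.1849] [-0.194 -0.016  2.151 -0.076  0.397  0.11 ] [ 0.23 -0.4  -0.41] 0.017565518396899852
```

View pics/w5.png

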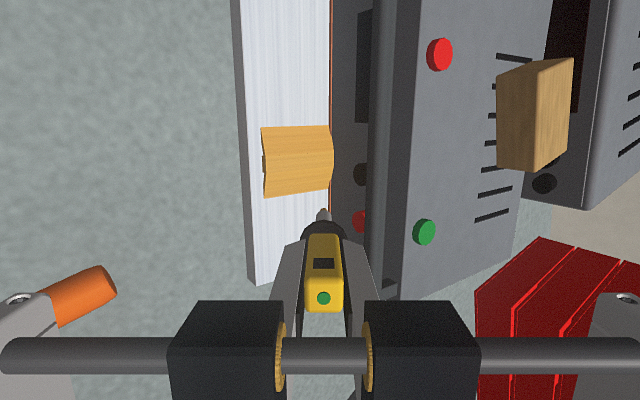

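>>> {"method": "apply_moves", "body": {"steps": [0, 0, 0, 2.4, -0.6, -2.5, 10, 0, 0, 0, 2.4, -0.6, -2.5, 10, 0, 0, 0, 0, 0, -1.5, 10, 0, 0, 0, 0, 0, -1, 10, 0, 0, 0, 0, 0, 0, 10]}}

```text
clock: 9.65
tool_pos: [0.5701, -0.0349, 0.104]
tool_rot: [0.238, 0.751, 0.587, 0.185]
ft_force: [0.6, -0.7, 0.7]
width: 0.0179
```

```bash
python3 avg.py 8
```

```text
t 10.05 ball [ -6.45 -55.38   2.19] F [ 0.58 -0.37  1.29] +- [0.09 0.16 0.17] M [-0.075 -0.165 -0.047] tcp [569.9 -34.8 104. ]
```

>>> {"method": "apply_moves", "body": {"steps": [0, 0, 0, 1, -0.25, 0, 10, 0, 0, 0, 1, -0.25, 0, 10, 0, 0, 0, 0.5, -0.1, 0, 10, 0, 0, 0, 0, 0, 0, 10]}}

```text
clock: 10.45
tool_pos: [0.5718, -0.0353, 0.1033]
tool_rot: [0.237, 0.751, 0.587, 0.185]
ft_force: [-0.3, 0.3, 3.0]
width: 0.0179
```

```bash
python3 avg.py 8
```

```text
t 10.85 ball [ -4.69 -55.35   1.38] F [-0.97 -0.14  1.92] +- [0.1  0.16 0.09] M [0.007 0.055 0.011] tcp [571.7 -35.3 103.3]
```

>>> {"method": "apply_moves", "body": {"steps": [0, 0, 0, 0.3, -0.1, 0, 10, 0, 0, 0, 0.3, -0.1, 0, 10, 0, 0, 0, 0, 0, 0, 10]}}

```text
clock: 11.15
tool_pos: [0.5726, -0.0356, 0.1035]
tool_rot: [0.237, 0.751, 0.587, 0.185]
ft_force: [-0.5, 0.5, 1.4]
width: 0.0179
```

```bash
python3 avg.py 8;  python3 look.py wrist w6; python3 -c "
from h import *
p=load('w6')[0];cv2.imwrite('pics/w6c.png',cv2.resize(p[100:300,220:380],None,fx=3,fy=3,interpolation=cv2.INTER_CUBIC))"
```

```text
t 11.55 ball [ -3.83 -55.43   1.59] F [-0.73  0.51  1.52] +- [0.21 0.13 0.16] M [-0.025  0.018 -0.01 ] tcp [572.5 -35.6 103.5]
11.6 [ 0.5725 -0.0356  0.1035] [0.2372 0.7514 0.5873 0.1848] [-0.196  0.017  2.138 -0.078  0.377  0.112] [-0.47 -0.92  2.19] 0.01777079988588168
```

View pics/w6c.png

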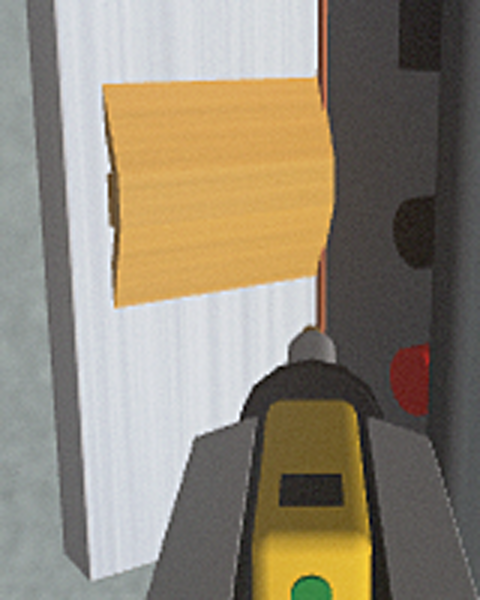

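>>> {"method": "apply_moves", "body": {"steps": [0, 0, 0, 0.4, -0.1, 0, 10, 0, 0, 0, 0.4, -0.1, 0, 10, 0, 0, 0, 0, 0, 0, 10]}}

```text
clock: 11.9
tool_pos: [0.5733, -0.0357, 0.1035]
tool_rot: [0.237, 0.751, 0.587, 0.185]
ft_force: [-1.6, -0.2, 0.6]
width: 0.0177
```

```bash
python3 avg.py 8
```

```text
t 12.3 ball [ -3.03 -55.41   1.56] F [-0.93  0.05  1.88] +- [0.2  0.16 0.14] M [-0.027  0.007  0.006] tcp [573.3 -35.7 103.5]
```

>>> {"method": "apply_moves", "body": {"steps": [0, 0, 0, 0.4, -0.1, 0, 10, 0, 0, 0, 0.4, -0.1, 0, 10, 0, 0, 0, 0, 0, 0, 10]}}

```text
clock: 12.6
tool_pos: [0.5741, -0.0359, 0.1034]
tool_rot: [0.237, 0.751, 0.587, 0.185]
ft_force: [-0.5, 0.6, 1.4]
width: 0.018
```

```bash
python3 avg.py 8
```

```text
t 13.0 ball [ -2.23 -55.41   1.54] F [-0.63 -0.3   1.27] +- [0.19 0.21 0.21] M [-0.017  0.042 -0.009] tcp [574.1 -35.9 103.5]
```

>>> {"method": "apply_moves", "body": {"steps": [0, 0, 0, 0.4, -0.1, 0, 10, 0, 0, 0, 0.4, -0.1, 0, 10, 0, 0, 0, 0, 0, 0, 10]}}

```text
clock: 13.3
tool_pos: [0.5746, -0.0361, 0.1032]
tool_rot: [0.237, 0.752, 0.587, 0.185]
ft_force: [-2.0, 0.7, 2.1]
width: 0.0175
```

```bash
python3 avg.py 8
```

```text
t 13.7 ball [ -1.73 -55.42   1.26] F [-1.6  -0.15  1.93] +- [0.15 0.15 0.17] M [-0.019  0.266 -0.01 ] tcp [574.7 -36.1 103.2]
```

>>> {"method": "apply_moves", "body": {"steps": [0, 0, 0, 0.5, 1.95, -0.1, 10, 0, 0, 0, 0.5, 1.95, -0.1, 10, 0, 0, 0, 0.5, 1.95, 0, 10, 0, 0, 0, 0.45, 1.95, 0, 10, 0, 0, 0, 0.5, 1.95, 0, 10, 0, 0, 0, 0.5, 1.95, 0, 10]}}

```text
clock: 14.3
tool_pos: [0.5778, -0.0242, 0.1031]
tool_rot: [0.237, 0.751, 0.587, 0.185]
ft_force: [-2.3, -0.8, 1.6]
width: 0.0178
```

```bash
sed -i 's/SX,SY=618.2/SX,SY=619.5/' st.py; python3 avg.py 4
```

```text
t 14.5 ball [ -2.83 -42.73   1.25] F [-2.03  0.88  1.79] +- [0.1  0.14 0.11] M [0.142 0.381 0.161] tcp [577.9 -23.9 103.2]
```

>>> {"method": "apply_moves", "body": {"steps": [0, 0, 0, 0.45, 1.95, 0.1, 10, 0, 0, 0, 0.5, 1.95, 0.5, 10, 0, 0, 0, 0.45, 1.95, 0.6, 10, 0, 0, 0, 0.5, 1.95, 0.6, 10, 0, 0, 0, 0.45, 1.95, 0.6, 10]}}

```text
clock: 15.0
tool_pos: [0.58, -0.0147, 0.1055]
tool_rot: [0.237, 0.752, 0.587, 0.184]
ft_force: [-2.8, -2.2, 1.4]
width: 0.0176
```

```bash
python3 avg.py 4
```

```text
t 15.2 ball [ -2.91 -32.8    3.7 ] F [-1.84  0.65  1.03] +- [0.15 0.16 0.1 ] M [0.04  0.51  0.059] tcp [580.2 -14.2 105.6]
```

>>> {"method": "apply_moves", "body": {"steps": [0, 0, 0, 0.4, 1.95, 0.45, 10, 0, 0, 0, 0.45, 1.95, 0.5, 10, 0, 0, 0, 0.45, 1.95, 0.55, 10, 0, 0, 0, 0.45, 1.95, 0.6, 10]}}

```text
clock: 15.6
tool_pos: [0.5819, -0.0069, 0.1078]
tool_rot: [0.237, 0.751, 0.587, 0.185]
ft_force: [-2.5, -1.9, 1.5]
width: 0.0178
```

```bash
python3 avg.py 4
```

```text
t 15.8 ball [ -2.86 -24.75   6.05] F [-2.32  0.48  0.78] +- [0.21 0.18 0.17] M [0.087 0.495 0.051] tcp [582.2  -6.4 108. ]
```

>>> {"method": "apply_moves", "body": {"steps": [0, 0, 0, 0.4, 1.95, 0.35, 10, 0, 0, 0, 0.4, 1.95, 0.35, 10, 0, 0, 0, 0.45, 1.95, 0, 10, 0, 0, 0, 0.45, 1.95, 0, 10]}}

```text
clock: 16.2
tool_pos: [0.5841, 0.001, 0.1089]
tool_rot: [0.238, 0.751, 0.587, 0.185]
ft_force: [-2.8, -0.8, 1.9]
width: 0.0177
```

```bash
python3 avg.py 4
```

```text
t 16.4 ball [ -2.72 -16.55   7.07] F [-1.8   1.09  1.77] +- [0.18 0.25 0.13] M [0.198 0.198 0.133] tcp [584.2   1.5 108.9]
```

>>> {"method": "apply_moves", "body": {"steps": [0, 0, 0, 0.45, 1.95, -0.1, 10, 0, 0, 0, 0.45, 1.95, -0.1, 10, 0, 0, 0, 0.5, 1.95, 0, 10, 0, 0, 0, 0.45, 1.95, 0, 10, 0, 0, 0, 0.45, 1.95, -0.6, 10, 0, 0, 0, 0.5, 1.95, -0.6, 10]}}

```text
clock: 17.0
tool_pos: [0.5871, 0.0129, 0.1076]
tool_rot: [0.238, 0.751, 0.587, 0.185]
ft_force: [-0.9, -0.2, 3.3]
width: 0.0176
```

```bash
python3 avg.py 4
```

```text
t 17.2 ball [-2.72 -4.25  5.73] F [-0.56  1.98  3.07] +- [0.16 0.24 0.38] M [ 0.507 -0.223  0.388] tcp [587.2  13.4 107.6]
```

>>> {"method": "apply_moves", "body": {"steps": [0, 0, 0, 0.75, 1.9, -0.5, 10, 0, 0, 0, 0.65, 1.9, -0.55, 10, 0, 0, 0, 0.5, 1.95, -0.6, 10, 0, 0, 0, 0.5, 1.95, -0.6, 10]}}

```text
clock: 17.6
tool_pos: [0.5892, 0.0203, 0.1051]
tool_rot: [0.238, 0.751, 0.587, 0.185]
ft_force: [0.2, -0.9, 5.0]
width: 0.0177
```

```bash
python3 avg.py 4
```

```text
t 17.8 ball [-2.66  3.46  3.07] F [-0.62  2.73  3.82] +- [0.22 0.12 0.18] M [ 0.593 -0.348  0.41 ] tcp [589.2  21.  105. ]
```

>>> {"method": "apply_moves", "body": {"steps": [0, 0, 0, 0.8, 1.9, -0.4, 10, 0, 0, 0, 0.7, 1.9, -0.45, 10, 0, 0, 0, 0.5, 1.95, -0.5, 10, 0, 0, 0, 0.5, 1.95, -0.5, 10]}}

```text
clock: 18.2
tool_pos: [0.5912, 0.0279, 0.1028]
tool_rot: [0.237, 0.752, 0.587, 0.185]
ft_force: [-0.2, -0.5, 4.8]
width: 0.0179
```

```bash
python3 avg.py 4; python3 st.py
```

```text
t 18.4 ball [-2.51 11.34  0.83] F [-0.66  2.39  3.96] +- [0.12 0.33 0.35] M [ 0.427 -0.292  0.338] tcp [591.3  28.5 102.8]
t 18.4 tcp [591.3  28.5 102.8] ball_c [-2.5 11.3  0.8] F_c [-0.34  3.47  3.05] lean [34.99  0.04] w 17.7 j [-0.03  0.07  2.08 -0.32  0.41  0.47]
```

>>> {"method": "apply_moves", "body": {"steps": [0, 0, 0, 0.75, 1.9, 0.1, 10, 0, 0, 0, 0.75, 1.9, 0.1, 10, 0, 0, 0, 0.6, 1.95, 0.1, 10, 0, 0, 0, 0.5, 1.95, 0.1, 10, 0, 0, 0, 0.5, 1.95, 0, 10]}}

```text
clock: 18.9
tool_pos: [0.5937, 0.0375, 0.1026]
tool_rot: [0.237, 0.752, 0.587, 0.184]
ft_force: [-1.7, -1.2, 3.3]
width: 0.0178
```

```bash
python3 avg.py 4
```

```text
t 19.1 ball [-2.4  21.31  0.77] F [-1.93 -0.02  2.4 ] +- [0.19 0.27 0.19] M [0.109 0.252 0.095] tcp [594.   38.2 102.8]
```

>>> {"method": "apply_moves", "body": {"steps": [0, 0, 0, 0.5, 1.95, 0, 10, 0, 0, 0, 0.5, 1.95, 0, 10, 0, 0, 0, 0.5, 1.95, 0, 10, 0, 0, 0, 0.5, 1.95, 0, 10, 0, 0, 0, 0.5, 1.95, 0, 10, 0, 0, 0, 0.5, 1.95, 0, 10]}}

```text
clock: 19.7
tool_pos: [0.5969, 0.0495, 0.1028]
tool_rot: [0.237, 0.752, 0.587, 0.184]
ft_force: [-2.9, -1.1, 0.7]
width: 0.0178
```

```bash
python3 avg.py 4
```

```text
t 19.9 ball [-2.21 33.58  0.9 ] F [-3.41  0.72  1.53] +- [0.33 0.16 0.29] M [0.202 0.804 0.16 ] tcp [597.   50.  102.9]
```

>>> {"method": "apply_moves", "body": {"steps": [0, 0, 0, 0.4, 1.95, -0.1, 10, 0, 0, 0, 0.4, 1.95, -0.1, 10, 0, 0, 0, 0.4, 1.95, 0, 10, 0, 0, 0, 0.45, 1.95, 0, 10, 0, 0, 0, 0.45, 1.95, 0, 10, 0, 0, 0, 0.5, 1.95, 0, 10]}}

```text
clock: 20.5
tool_pos: [0.5998, 0.0611, 0.1029]
tool_rot: [0.237, 0.752, 0.587, 0.185]
ft_force: [-4.2, -0.2, 1.3]
width: 0.0174
```

```bash
python3 avg.py 4
```

```text
t 20.7 ball [-2.17 45.72  1.04] F [-4.27  0.84  0.67] +- [0.19 0.23 0.33] M [0.166 1.038 0.11 ] tcp [600.   61.8 103. ]
```

>>> {"method": "apply_moves", "body": {"steps": [0, 0, 0, 0.2, 2, -0.2, 10, 0, 0, 0, 0.2, 2, -0.2, 10, 0, 0, 0, 0.4, 1.95, -0.1, 10, 0, 0, 0, 0.45, 1.95, 0, 10, 0, 0, 0, 0.2, 1, 0, 10, 0, 0, 0, 0, 0, 0, 10]}}

```text
clock: 21.3
tool_pos: [0.6019, 0.0705, 0.103]
tool_rot: [0.237, 0.751, 0.587, 0.186]
ft_force: [-4.0, 0.2, 1.1]
width: 0.018
```

```bash
python3 avg.py 6; python3 look.py wrist w7
```

```text
t 21.6 ball [-2.35 54.64  1.11] F [-2.83  0.47  1.42] +- [0.24 0.11 0.1 ] M [0.191 0.678 0.152] tcp [601.9  70.4 103. ]
21.65 [0.6019 0.0704 0.103 ] [0.2372 0.7513 0.5873 0.1854] [ 0.076  0.115  2.034 -0.436  0.442  0.664] [-2.04  1.64  1.74] 0.017652678344830523
```

View pics/w7.png

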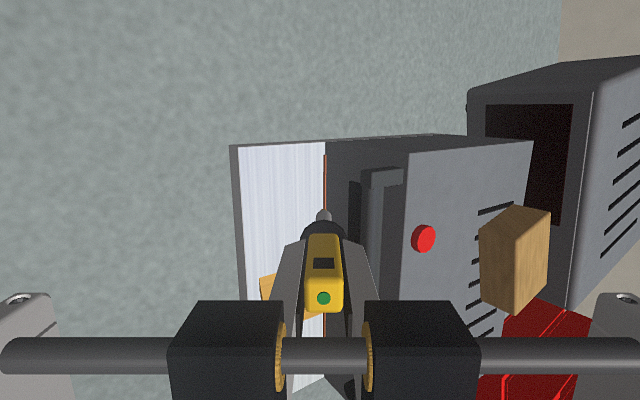

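>>> {"method": "apply_moves", "body": {"steps": [0, 0, 0, -3, 0.7, 4, 10, 0, 0, 0, -6, 1.5, 9, 10, 0, 0, 0, -8, 2, 12, 10, 0, 0, 0, -8, 2, 12, 10, 0, 0, 0, -15, 3.7, 5, 10, 0, 0, 0, -15, 3.7, 20, 10, 0, 0, 0, 0, 0, 35, 10, 0, 0, 0, 0, 0, 35, 10, 0, 0, 0, 0, 0, 20, 10, 0.0297, 0.1185, 0, 0, 0, 0, 10, 0.0297, 0.1185, 0, 0, 0, 0, 10, 0.0297, 0.1185, 0, 0, 0, 0, 10, 0.0297, 0.1185, 0, 0, 0, 0, 10, 0.0297, 0.1185, 0, 0, 0, 0, 10, 0, 0, 0, 0, 0, 0, 10]}}

```text
clock: 23.15
tool_pos: [0.549, 0.0822, 0.2543]
tool_rot: [0.0, 0.788, 0.615, -0.0]
ft_force: [0.8, 0.3, -0.4]
width: 0.0177
```

```bash
python3 st.py
```

```text
t 23.15 tcp [549.   82.2 254.3] ball_c [-106.9   53.1  136.5] F_c [ 0.75  0.49 -0.39] lean [-0.   -0.01] w 17.7 j [-0.01  0.13  1.53 -0.    1.48  0.24]
```

Now over to above the stand (delta −77, +196, yaw +1.11).

>>> {"method": "apply_moves", "body": {"steps": [0, 0, 0.111, -7.7, 19.6, 0, 10, 0, 0, 0.111, -7.7, 19.6, 0, 10, 0, 0, 0.111, -7.7, 19.6, 0, 10, 0, 0, 0.111, -7.7, 19.6, 0, 10, 0, 0, 0.111, -7.7, 19.6, 0, 10, 0, 0, 0.111, -7.7, 19.6, 0, 10, 0, 0, 0.111, -7.7, 19.6, 0, 10, 0, 0, 0.111, -7.7, 19.6, 0, 10, 0, 0, 0.111, -7.7, 19.6, 0, 10, 0, 0, 0.111, -7.7, 19.6, 0, 10, 0, 0, 0, 0, 0, 0, 10, 0, 0, 0, 0, 0, 0, 10]}}

```text
clock: 24.35
tool_pos: [0.4687, 0.2795, 0.2552]
tool_rot: [0.001, 0.345, 0.939, 0.0]
ft_force: [-0.1, 0.9, -1.9]
width: 0.0176
```

```bash
python3 st.py; python3 look.py wrist w8; python3 look.py scene s8;python3 look.py top t8; python3 st.py; python3 - <<'E'
from rig import bot
from h import *
p,d,K,T=load('scene0')
a=cv2.resize(load('s8')[0][130:310,380:540],None,fx=3,fy=3);b=cv2.resize(load('w8')[0][80:300,230:420],None,fx=2.4,fy=2.4)
b=cv2.resize(b,(b.shape[1]*540//b.shape[0]*1,540));c=np.hstack([a,b])[:, :800];print(c.shape);cv2.imwrite('pics/c8.png',c)
E
```

```text
t 24.35 tcp [468.7 279.5 255.2] ball_c [-232.6  225.   137.4] F_c [-0.34  0.89 -1.93] lean [0.12 0.02] w 17.6 j [ 0.38  0.11  1.55 -0.    1.48 -0.49]
24.4 [0.4691 0.2791 0.2551] [9.000e-04 3.456e-01 9.384e-01 1.000e-04] [ 3.790e-01  1.090e-01  1.551e+00 -1.000e-03  1.480e+00 -4.860e-01] [ 0.94 -0.56 -0.68] 0.017791272045282407
24.45 [0.4693 0.2789 0.255 ] [7.000e-04 3.458e-01 9.383e-01 1.000e-04] [ 3.780e-01  1.090e-01  1.551e+00 -1.000e-03  1.481e+00 -4.860e-01] [ 0.05 -0.46 -0.16] 0.017570801453605383
24.5 [0.4696 0.2788 0.2549] [5.000e-04 3.459e-01 9.383e-01 1.000e-04] [ 3.780e-01  1.100e-01  1.551e+00 -1.000e-03  1.481e+00 -4.870e-01] [ 0.73  0.12 -0.5 ] 0.017845324296264953
t 24.5 tcp [469.6 278.8 254.9] ball_c [-231.6  224.5  137.1] F_c [ 0.68  0.29 -0.5 ] lean [0.06 0.  ] w 17.8 j [ 0.38  0.11  1.55 -0.    1.48 -0.49]
(540, 800, 3)
```

View pics/c8.png

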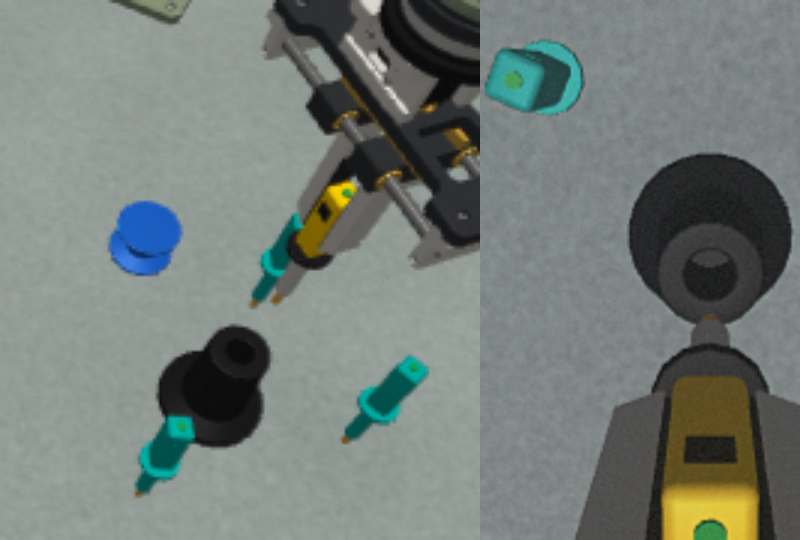

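>>> {"method": "apply_moves", "body": {"steps": [0, 0, 0, 1, 0, -15, 10, 0, 0, 0, 0.5, -0.2, -25, 10, 0, 0, 0, 0, 0, -18, 10, 0, 0, 0, 0, 0, 0, 10, 0, 0, 0, 0, 0, 0, 10]}}

```text
clock: 25.0
tool_pos: [0.4708, 0.2788, 0.1958]
tool_rot: [-0.001, 0.346, 0.938, -0.001]
ft_force: [-1.3, -0.4, -0.9]
width: 0.0177
```

```bash
python3 look.py wrist w9; python3 look.py scene s9; python3 st.py; python3 - <<'E'
from h import *
from st import *
p,d,K,T=load('w9')
a=cv2.resize(load('s9')[0][170:290,410:510],None,fx=4,fy=4);b=cv2.resize(p[120:300,260:380],None,fx=3,fy=3)[:480]
b=b[:480];a=a[:480];c=np.hstack([a,b]);cv2.imwrite('pics/c9.png',c)
# black collar / yellow face centroids in depth
C=cloud(d,K,T)*1000
m=(abs(C[...,2]-90)<4)&(np.hypot(C[...,0]-472,C[...,1]-278)<30)
(cx,cy),r=cv2.minEnclosingCircle(C[m][:,:2].astype(np.float32));print('rim',cx,cy,r,m.sum())
hs=cv2.cvtColor(p,cv2.COLOR_BGR2HSV);g=cv2.inRange(hs,np.array((50,120,80)),np.array((75,255,255)))>0
g&=(C[...,2]>200)
print('butt dot',np.median(C[g],0))
E
```

```text
25.05 [0.4715 0.2792 0.1969] [2.000e-04 3.455e-01 9.384e-01 2.000e-04] [ 0.377  0.156  1.619 -0.     1.366 -0.489] [-0.17 -0.01  0.13] 0.01739266662566016
25.1 [0.4719 0.2794 0.1976] [7.000e-04 3.454e-01 9.384e-01 6.000e-04] [ 0.377  0.156  1.618 -0.     1.366 -0.489] [-0.08  0.52 -1.63] 0.01772530931036828
t 25.1 tcp [471.9 279.4 197.6] ball_c [-229.5  225.8   79.8] F_c [-0.2   0.48 -1.63] lean [0.09 0.06] w 17.7 j [ 0.38  0.16  1.62 -0.    1.37 -0.49]
rim 471.9724426269531 277.5385437011719 23.018096923828125 1402
butt dot [471.70102779 278.60415467 240.44708654]
```

View pics/c9.png

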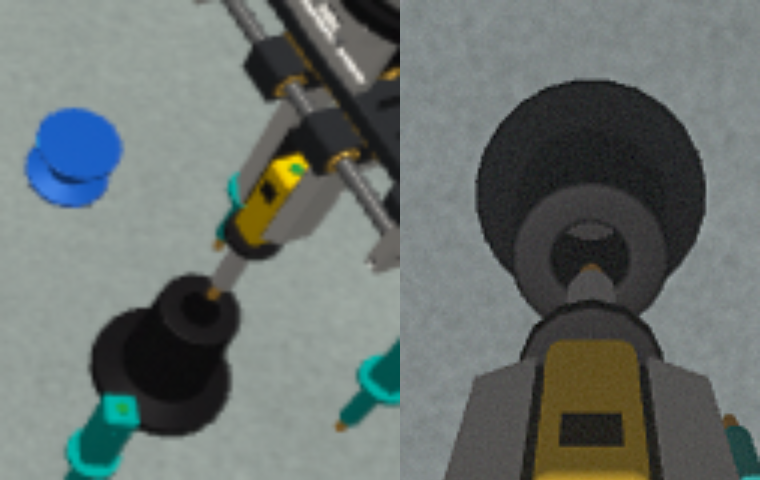

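>>> {"method": "apply_moves", "body": {"steps": [0, 0, 0, 0, -1, -10, 10, 0, 0, 0, 0, 0, -15, 10, 0, 0, 0, 0, 0, -15, 10, 0, 0, 0, 0, 0, -15, 10, 0, 0, 0, 0, 0, -12, 10, 0, 0, 0, 0, 0, -8, 10, 0, 0, 0, 0, 0, -5, 10, 0, 0, 0, 0, 0, -3, 10, 0, 0, 0, 0, 0, 0, 10, 0, 0, 0, 0, 0, 0, 10]}}

```text
clock: 26.1
tool_pos: [0.4714, 0.2786, 0.1142]
tool_rot: [0.0, 0.345, 0.939, 0.0]
ft_force: [-0.4, -0.2, -1.4]
width: 0.0177
```

```bash
python3 avg.py 4; python3 st.py
```

```text
t 26.3 ball [-229.8   224.76   -3.57] F [ 0.15 -0.44 -1.01] +- [0.14 0.47 0.1 ] M [ 0.044 -0.112 -0.023] tcp [471.3 278.5 114.1]
t 26.3 tcp [471.3 278.5 114.1] ball_c [-229.9  224.7   -3.7] F_c [ 0.   -1.26 -1.34] lean [0.04 0.03] w 17.6 j [ 0.38  0.24  1.7  -0.    1.2  -0.49]
```

Still carrying its weight, about 2.3 mm above the rim; lower 2.

>>> {"method": "apply_moves", "body": {"steps": [0, 0, 0, 0, 0, -1, 10, 0, 0, 0, 0, 0, -1, 10, 0, 0, 0, 0, 0, 0, 10]}}

```text
clock: 26.6
tool_pos: [0.4711, 0.2784, 0.1118]
tool_rot: [0.0, 0.345, 0.939, 0.0]
ft_force: [-0.6, -1.0, -0.0]
width: 0.0176
```

```bash
python3 avg.py 4
```

```text
t 26.8 ball [-230.16  224.52   -6.01] F [-0.23 -0.5   0.34] +- [0.2  0.14 0.28] M [-0.007 -0.118  0.015] tcp [471.1 278.4 111.8]
```

>>> {"method": "apply_moves", "body": {"steps": [0, 0, 0, 0, 0, 0, 22, 0, 0, 0, 0, 0, 0, 32, 0, 0, 0, 0, 0, 0, 45, 0, 0, 0, 0, 0, 0, 50, 0, 0, 0, 0, 0, 0, 50, 0, 0, 0, 0, 0, 10, 50, 0, 0, 0, 0, 0, 25, 50, 0, 0, 0, 0, 0, 35, 50, 0, 0, 0, 0, 0, 40, 50, 0, 0, 0, 0, 0, 30, 50, 0, 0, 0, 0, 0, 20, 50, 0, 0, 0, 0, 0, 0, 50]}}

```text
clock: 28.0
tool_pos: [0.4732, 0.2793, 0.2766]
tool_rot: [0.003, 0.345, 0.939, 0.003]
ft_force: [0.4, 0.7, 0.8]
width: 0.0503
```

```bash
python3 look.py wrist w10; python3 look.py scene s10; python3 look.py top t10; python3 - <<'E'
from h import *
for n in ['w10','s10','t10']:
    p,d,K,T=load(n);C=cloud(d,K,T)*1000
    hs=cv2.cvtColor(p,cv2.COLOR_BGR2HSV);y=cv2.inRange(hs,np.array((20,100,60)),np.array((36,255,255)))>0
    t=y&(C[...,2]>151)&(C[...,2]<165)&(np.hypot(C[...,0]-472,C[...,1]-278)<25)
    q=C[t];print(n,len(q),q.mean(0))
    if n=='w10':
        t2=cv2.morphologyEx(t.astype(np.uint8),cv2.MORPH_CLOSE,np.ones((5,5)))
        cs,_=cv2.findContours(t2,cv2.RETR_EXTERNAL,cv2.CHAIN_APPROX_NONE);c=max(cs,key=len)
        print(cv2.minAreaRect(np.array([plane(K,T,*x[0],.156)[:2]*1000 for x in c]).astype(np.float32)), 'ztop',np.median(q[:,2]))
        m=(abs(C[...,2]-90)<4)&(np.hypot(C[...,0]-472,C[...,1]-278)<30)
        print(cv2.minEnclosingCircle(C[m][:,:2].astype(np.float32)))
E
```

```text
28.05 [0.472  0.2788 0.2739] [0.0017 0.3451 0.9386 0.0015] [ 0.376  0.101  1.522 -0.     1.515 -0.49 ] [ 0.06 -1.41  0.47] 0.04978910563594541
28.1 [0.471  0.2783 0.2718] [3.000e-04 3.452e-01 9.385e-01 2.000e-04] [ 0.376  0.102  1.524 -0.     1.515 -0.49 ] [-0.28 -0.71 -1.25] 0.05014916971365825
28.15 [0.4703 0.2781 0.2705] [-7.000e-04  3.452e-01  9.385e-01 -6.000e-04] [ 0.376  0.103  1.526 -0.     1.515 -0.49 ] [ 0.38 -0.03  0.48] 0.05010140032273859
w10 321 [471.49897406 278.55414645 154.92420883]
((471.30474853515625, 278.6728515625), (16.27413558959961, 17.664339065551758), 49.47794723510742) ztop 155.01098480551767
((472.2516174316406, 277.2733154296875), 23.19245719909668)
s10 66 [473.26007058 277.5445607  155.08556139]
t10 0 [nan nan nan]<stdin>:6: RuntimeWarning: Mean of empty slice.
  ret = um.true_divide(
```

View pics/s10.png

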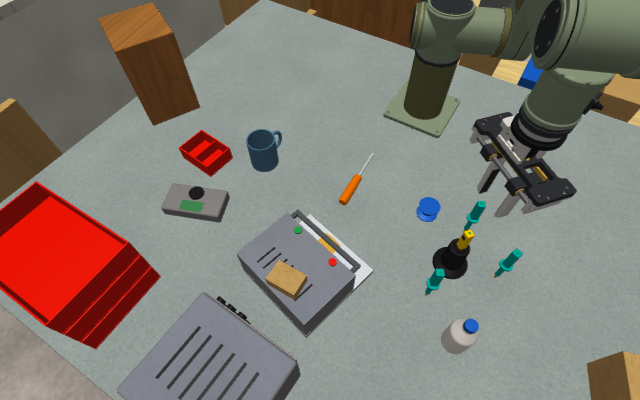

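View pics/w10.png

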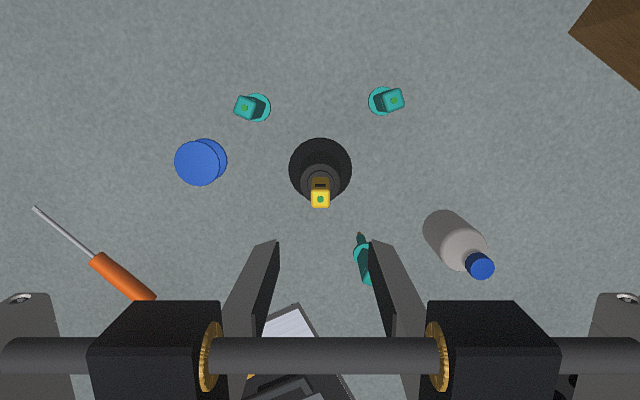

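The probe hangs upright at scene (465,240) with the gripper clear above it. All the other things look where they were. I'm handing in.

```bash
python3 -c "
from rig import bot
print(bot.sign_off())"
```

```text
the job is handed in; nothing more can be done
None
```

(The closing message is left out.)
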